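# Clamp the long sample tube in the polarimeter

## Robot

A 7-joint arm with a two-finger parallel gripper is mounted at the origin on a cart in front of the work surface, level with it; the furniture and walls round the work are solid. World frame = base frame: x ahead of the robot, y to its left, z up, the work surface at z = 0. Lengths are in m, angles in rad, forces in N, time in s.
With the tool pointing down it reaches from about 0.425 to 0.925 m from the base axis. Payload 6.8 kg.
Tool frame: the origin (TCP) lies midway between the tips of the shut fingers; the grasp point (between the pads) lies 19 mm behind it (grip_point_offset is the distance from the TCP to the grasp point, in m); y points along the fingers, x is the direction in which the jaws open and shut, and the axes are right-handed (so a half turn about y gives the same grasp; the last joint's range is limited). The gripper opens to 85 mm and grips with 20 to 120 N. Pads are 22 mm wide; open, the fingers measure 114 mm over their backs; the gripper's body (76 mm by 85 mm) begins 54 mm behind the grasp point. The pads swing forward as they close: fully open they stand 13 mm farther back than shut.
Start: joints at [-1.406, 0.477, 0.022, 1.555, -0.011, 1.109, -0.083], TCP at [0.182, 0.65, 0.231] pointing down, gripper open.
Joint ranges: [-2.96, 2.96], [-0.34, 2.1], [-1.41, 1.46], [0.24, 2.44], [-1.37, 4.51], [0.17, 1.92], [-2.96, 2.96]. Speed limits (rad/s): [2.39, 2.39, 3.14, 3.14, 3.14, 3.14, 3.14].

## Interface

Orientations are given as a unit quaternion [w, x, y, z].
In Python, from station import get_obs, read_camera, hand_in, grip_point_offset gives the robot as it stands.
- The arm moves only by the tool play_rows, never from a script. Its argument "increments" is a list of rows, each a list of 2 entries, a list of its own where there are three numbers: the shift along the tool's x, y, z in m, then the turn, a rotation vector about the tool's x, y, z in degrees. In form: [[[tx, ty, tz], [ax, ay, az]], ...]. A call has 1 to 20 rows; each row shifts and turns the commanded pose from where the row before left it, along the tool's axes as they then stand; what a row does not reach is not made up. A row lasts 1/12 s, in which the tool goes at most 41.7 mm and 7.16 degrees, less where a joint would pass 70% of its speed; a pose out of reach is approached as far as the arm can. A call with a gripper value outside its range is refused whole. "gripper" is the finger opening in m, from 0 to 0.0854, set as the call begins (left out, the last holds). The fingers move at their own pace and stop on an object; "grip_force" is the grip in N (left out, the last holds). Time passes only in rows, so rows that do not move let the fingers close. It gives the time, the measured TCP pose, the force and the opening at its end, in the units of the state.
- get_obs(): the state, without advancing time (a new reading comes with each control period).
- read_camera(name): name is "scene" or "top"; returns a dict with "color" (480x640x3 uint8, red, green, blue), "range_z" (480x640 float32, m along the optical axis (not along the pixel's ray), 0 where there is no reading), "intrinsics" (3x3 intrinsics, pixels), "R" (3x3) and "t" (3): a world point X has camera coordinates R X + t. Camera axes: x right, y down, z forward; pixel columns grow to the right and rows downward; lengths in m; the calibration is good to about 2 mm. A picture is of the moment at which its call begins.
- hand_in(): hands the job in, once; it reports no verdict.
The state is a dict: "t": time; "q": joint angles; "joint_vel": joint speeds; "joint_torque": joint torques, N m; "eef_pos": TCP position; "tool_rot": TCP orientation; "contact_force": force on the tool from outside, world axes, zero at the start; "torque": the same for the moment, N m; "gripper_width": opening from 0.0 (shut) to 1.0 (fully open).
Only numpy, scipy, OpenCV 4.12 (cv2) and the standard library are available. Lean on these libraries where they do the work, as an engineer would, in place of code of your own. Each camera call takes 0.05 s, during which the arm holds its last target. There are 200 camera calls.

## Task

Lift the long sample tube up and off its peg on the drying rack and lay it, without dropping it, in the two V supports of the polarimeter, level and about centred lengthwise between lamp and analyser, and let go of it. Then swing the hinged clamp over and press its handle bar fully down, so that both sprung pads hold the tube. Leave the short tube on its peg and the loose things on the bench where they are.

Things in the scene. Friction and masses are not known exactly. Their poses are not given: they have to be found in the camera images.
- long_tube_centre (a point): centre of the long sample tube: plain steel, 110 mm long, 30 mm outside, 22 mm open bore, dark knurled bands at both ends, 0.08 to 0.15 kg; lies along this frame's y. It starts on either one of the rack's pegs, sloping 15 deg, the peg 85 mm deep in its bore: +y points up along the peg, away from the panel, and it comes off only that way, by 90 mm or more.
- short_tube_centre (a point): centre of the short sample tube: the same tube but only 70 mm long; hangs in the same way on the other peg. Stays there.
- drying_rack: white drying rack, fixed: drip tray 235 x 115 x 12 mm, origin at the centre of its underside, z up. An upright panel, 222 mm wide, 135 mm high, runs along x at y = -50 to -41 mm. Two pegs, 12 mm thick, about 86 mm long, stand out of it at x = -56 and +56 mm, 100 mm up, towards +y and rising 15 deg.
- polarimeter: open-bench polarimeter, fixed: grey base 115 x 264 mm (x, y), top 14 mm up, origin at the centre of its underside, z up; beam along y, 62 mm up. White lamp house at y = +89 to +129 mm, 113 mm high, its snout reaching in to y = +78; analyser drum with graduated ring at y = -89 to -131, 110 mm high, its snout reaching in to y = -78.
- v_seat (a point): where the tube's centre lies when it rests in both V supports, 62 mm above the bench, axes as the polarimeter's, tube along y. The V supports are 16 mm thick, at y = -37 and +37 mm: 90 deg V, 36 mm wide at its mouth, mouth 59 mm up; beside each V a front post (x = -40 to -30) 77 mm high and hinge cheeks (x = 30 to 49) 86 mm high. At y = -28 to +28 only the base lies below.
- clamp_hinge (a point): middle of the clamp's hinge axis, which runs along the polarimeter's y: 42 mm behind the V seat (+x), 80 mm above the bench; axes as the polarimeter's.
- clamp (a joint): clamp angle in rad: 0 = fully down on the front posts; grows as the clamp opens, up and back away from the robot; 1.57 = upright; starts 1.9 to 2.35, leaning back; end stop 2.5. The hinge is stiff: the clamp stays where it is left. It takes about 6 N at the bar to swing it and about 10 N for the last 6 mm, against the pads' springs.
- clamp_bar (a point): middle of the clamp's handle bar. The clamp is two steel straps 14 mm wide, at y = -37 and +37 mm, joined by this round bar, 100 mm long along y, 11 mm thick (13 mm at the black sleeve in its middle), 82 mm from the hinge axis. Fully down, the bar is 81 mm above the bench, 40 mm in front of the tube's axis; it can be pushed from behind and pressed from above.
- pad_left: sprung rubber pad 14 mm wide under the strap at y = +37 mm, half-way along the strap; gives up to 5 mm, about 3.5 N on the tube when the clamp is fully down.
- pad_right: the same sprung pad under the strap at y = -37 mm.
- crucible: white porcelain crucible, 43 mm wide, 32 mm high, loose, left of the work; origin at its underside.
- dropper_bottle: dropper bottle with black top, 38 mm wide, 108 mm high, loose, behind the work on the left; origin at its underside.
- bottle: clear bottle, 56 mm wide, 112 mm high, loose, behind the work on the right; origin at its underside.
- retort_stand: tall retort stand, fixed, on the left of the bench near the robot's side: its rod (0.5 m high) stands about 37 mm nearer the robot and 89 mm farther left than this origin; its arm, 0.4 m up, reaches from the rod to the right, to about 160 mm right of the origin.

How it is judged:
On the way, in this order (a step that is already met when the one before it is completed fails the run):
1. the long tube is lifted up and off its peg (distance of long_tube_centre from where it was at the start of the episode above 0.1 m and height (world z) of long_tube_centre above 0.12 m), for 0.1 s.
2. the long tube rests in both V supports, let go of, while the clamp is still open (x of long_tube_centre in the frame of v_seat between -0.003 and 0.003 m and z of long_tube_centre in the frame of v_seat between -0.003 and 0.003 m and y of long_tube_centre in the frame of v_seat between -0.01 and 0.01 m and angle between the y axis of long_tube_centre and the y axis of v_seat, either way round below 0.035 rad and contact force between the fingers and long_tube below 0.1 N and value of joint clamp above 0.7 rad), for 0.2 s.
At the end, for the whole second after the job is handed in: The long tube lies still in both V supports: its centre within 3 mm sideways and in height and 10 mm lengthwise of the V seat, its axis within 2 deg of the V; the clamp is within 0.05 rad of fully down with each pad pressing on the tube with over 1 N (x of long_tube_centre in the frame of v_seat between -0.003 and 0.003 m and z of long_tube_centre in the frame of v_seat between -0.003 and 0.003 m and y of long_tube_centre in the frame of v_seat between -0.01 and 0.01 m and angle between the y axis of long_tube_centre and the y axis of v_seat, either way round below 0.035 rad and value of joint clamp below 0.05 rad and contact force between each of pad_left, pad_right and long_tube above 1 N and linear speed of long_tube below 0.02 m/s); the robot touches nothing.
It fails at once if the long tube is dropped (falls free at over 0.6 m/s) (contact force between anything else and long_tube below 0.01 N and linear speed of long_tube above 0.6 m/s).
It fails at once if the short tube is taken or knocked off its peg (distance of short_tube_centre from where it was at the start of the episode above 0.04 m).
It fails at once if a bystander is knocked away (distance of any of crucible, dropper_bottle, bottle from where it was at the start of the episode above 0.05 m).
It also fails if it takes over 58 s, if anything falls off the work surface, if the arm or the gripper's body presses on something with over 40 N, if the wrist force passes 120 N, or if a joint passes its speed limit or range.

## Working session

There is one attempt and no reset: what is moved stays moved. The work goes in short steps, Python scripts to look and compute and a tool call to move; the robot and the scene stay as the last step left them, time stands still between calls to the robot, and variables do not carry over. Pictures are saved under pics/ and viewed, about 8 in all and at most 12, crops included, and the job is handed in when it is done.

Besides the shell and the picture viewer there is one more tool, called after ">>>" as name([rows], argument=value, ...), one row to a line, values as JSON. play_rows: Moves the arm, as the interface text tells. Its arguments: {"type":"object","properties":{"increments":{"type":"array","items":{"type":"array"}},"gripper":{"type":"number"},"grip_force":{"type":"number"}},"required":["increments"]}

```bash
ls; mkdir -p pics
cat > h.py <<'E'
import numpy as np, cv2
from station import *
def snap(n,f):
    c=read_camera(n); np.savez(f'{f}.npz',**c); cv2.imwrite(f'pics/{f}.png',c['color'][:,:,::-1]); return c
def load(f): return np.load(f'{f}.npz')
def cloud(c):
    K,R,t=c['intrinsics'],c['R'],c['t']; z=c['range_z']; v,u=np.mgrid[:480,:640]
    P=np.stack([(u-K[0,2])/K[0,0]*z,(v-K[1,2])/K[1,1]*z,z],-1)
    W=(P-t)@R; W[z==0]=np.nan; return W
E
python3 - <<'E'
from h import *
for n in('scene','top'):
    c=snap(n,n+'0'); print(n,c['intrinsics'].tolist(),(-c['R'].T@c['t']).round(3),c['R'].round(3).tolist())
print(get_obs(),grip_point_offset)
E
```

```text
pics
scene [[621.683368024486, 0.0, 331.23238494280656], [0.0, 621.683368024486, 237.42763543613324], [0.0, 0.0, 1.0]] [-0.793  0.645  0.972] [[-0.464, -0.886, -0.013], [-0.444, 0.246, -0.862], [0.766, -0.394, -0.507]]
top [[473.9674342219568, 0.0, 316.5644889530763], [0.0, 473.9674342219568, 241.4186837661059], [0.0, 0.0, 1.0]] [ 0.358 -0.027  1.124] [[0.013, -1.0, 0.028], [-0.983, -0.017, -0.18], [0.18, -0.026, -0.983]]
{'t': 0.1, 'q': array([-1.4061254 ,  0.47769822,  0.02235547,  1.55633529, -0.01150701,
        1.10929809, -0.08310577]), 'joint_vel': array([-0.00028491, -0.00321711,  0.00114866, -0.0027291 ,  0.00151128,
       -0.00043855,  0.00084995]), 'joint_torque': array([ 3.58159530e-03, -5.97764075e+01,  1.61343031e+00, -2.81959820e+01,
        1.28064890e-02,  5.01237242e-03, -2.64070246e-05]), 'eef_pos': array([0.18171994, 0.64953495, 0.23044337]), 'tool_rot': array([-0.56296241,  0.56371421,  0.42694752, -0.42780303]), 'contact_force': array([-0.4180456 , -0.66233897, -0.45201628]), 'torque': array([ 0.01008565,  0.00266485, -0.00925348]), 'gripper_width': 1.0011488684901582} 0.0187
```

View pics/scene0.png

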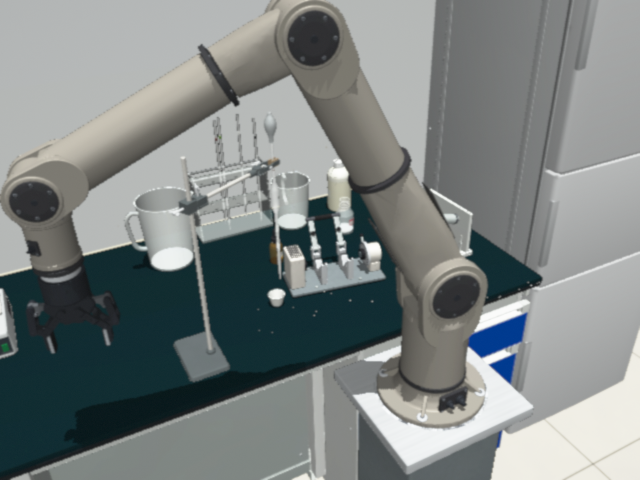

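View pics/top0.png

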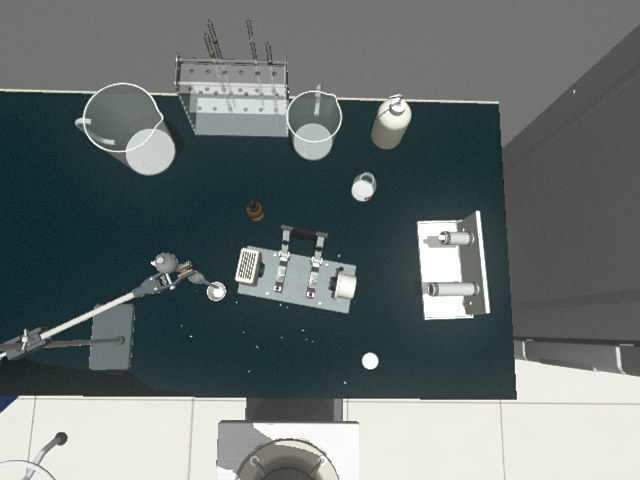

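Run:
```python
from h import *
c=load('top0'); W=cloud(c); im=c['color']
def reg(u0,u1,v0,v1,zl,zh):
    s=W[v0:v1,u0:u1].reshape(-1,3); return s[(s[:,2]>zl)&(s[:,2]<zh)]
def rect(p):
    r=cv2.minAreaRect((p[:,:2]*1000).astype(np.float32)); return np.round(r[0],1),np.round(r[1],1),round(r[2],2),len(p)
print('base',rect(reg(225,365,235,320,0.009,0.020)))
print('tray',rect(reg(410,480,210,325,0.008,0.03)))
print('paneltop',rect(reg(460,495,200,325,0.128,0.142)))
print('lamp',rect(reg(230,272,240,292,0.105,0.118)), 'drum',rect(reg(325,362,260,305,0.085,0.115)))
for n,a in(('long',(418,484,278,300)),('short',(432,480,228,248))):
    p=reg(*a,0.06,0.2); print(n,len(p),p.min(0).round(3),p.max(0).round(3),p.mean(0).round(3))
    d=np.linalg.svd(p-p.mean(0),full_matrices=False)[2]; print(d.round(3))
print('clampbar',reg(275,330,222,242,0.06,0.2).mean(0), rect(reg(275,330,222,242,0.08,0.2)))
p=reg(275,330,222,242,0.05,0.2);print(p.min(0),p.max(0))
for n,a in(('disc',(360,380,352,370)),('bottle',(350,378,172,202)),('dropper',(245,265,200,222)),('cruc',(206,228,282,302))):
    p=reg(*a,-.1,.3); print(n,p.min(0).round(3),p.max(0).round(3),np.median(p,0).round(3))
for u,v in((430,289),(440,289),(450,289),(460,289),(470,290),(445,237),(455,238),(465,239),(370,360),(436,300)): print(u,v,W[v,u].round(3),im[v,u])
```

```text
base (array([472.5, -11.2]), array([263.3, 115.2]), 80.35, 3535)
tray (array([ 501.7, -359.6]), array([237.9, 113.5]), 3.43, 611)
paneltop (array([ 504.5, -407.3]), array([220.,  12.]), 2.76, 512)
lamp (array([490.6,  96. ]), array([39.8, 72.9]), 81.3, 554) drum (array([ 458.8, -119.8]), array([41.8, 58.9]), 80.78, 237)
long 899 [ 0.424 -0.408  0.061] [ 0.475 -0.291  0.14 ] [ 0.446 -0.357  0.119]
[[-0.045  0.975  0.217]
 [-0.788 -0.168  0.592]
 [ 0.614 -0.144  0.776]]
short 635 [ 0.535 -0.404  0.06 ] [ 0.591 -0.315  0.138] [ 0.558 -0.37   0.115]
[[ 0.07  -0.983 -0.17 ]
 [-0.415 -0.183  0.891]
 [-0.907  0.008 -0.421]]
clampbar [ 0.55627902 -0.02100117  0.14612675] (array([556.5, -26.2]), array([96.7, 30.2]), 89.99, 372)
[ 0.54137324 -0.07451542  0.11720791] [0.57162202 0.02219946 0.15809898]
disc [ 0.267 -0.206 -0.005] [ 0.306 -0.16   0.022] [ 0.287 -0.181  0.013]
bottle [ 0.663 -0.206 -0.006] [ 0.744 -0.137  0.114] [ 0.683 -0.163  0.047]
dropper [ 0.61   0.071 -0.007] [0.667 0.12  0.109] [0.624 0.088 0.045]
cruc [ 0.418  0.151 -0.005] [0.464 0.203 0.233] [0.439 0.171 0.006]
430 289 [ 0.444 -0.297  0.12 ] [77 77 77]
440 289 [ 0.443 -0.314  0.136] [224 230 223]
450 289 [ 0.444 -0.337  0.128] [222 229 223]
460 289 [ 0.445 -0.362  0.119] [222 226 220]
470 290 [ 0.444 -0.386  0.11 ] [223 228 223]
445 237 [ 0.556 -0.331  0.126] [173 174 167]
455 238 [ 0.556 -0.355  0.12 ] [221 227 222]
465 239 [ 0.554 -0.378  0.117] [219 222 219]
370 360 [ 0.289 -0.182  0.016] [252 253 253]
436 300 [ 0.428 -0.341  0.003] [252 253 253]
```

Run:
```python
from h import *
c=load('top0'); im=c['color'][:,:,::-1]
a=cv2.resize(im[205:325,225:375],(800,640)[:2] if 0 else (750,600),interpolation=cv2.INTER_CUBIC); cv2.imwrite('pics/polcrop.png',a)
```

```text
(no output)
```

View pics/polcrop.png

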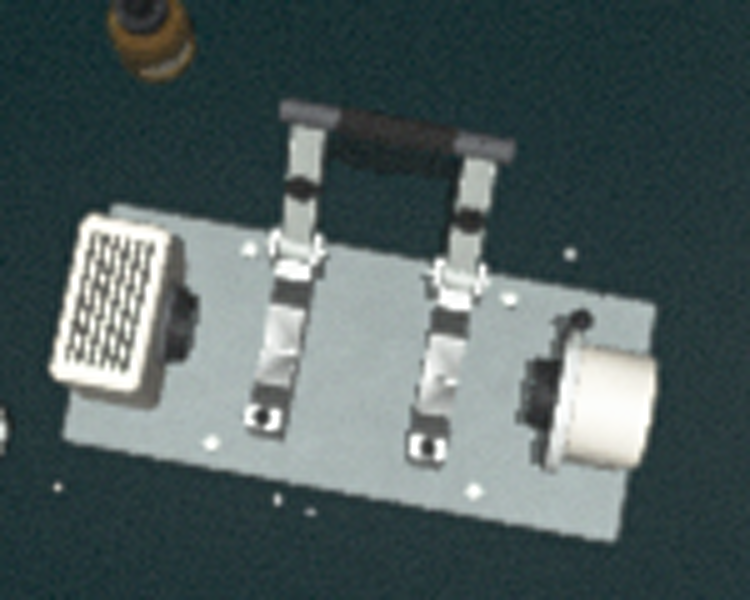

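```bash
cat >> h.py <<'E'
from scipy.spatial.transform import Rotation as Ro
def rot(q): return Ro.from_quat(np.roll(q,-1))
def frame(xax,down):  # tool x along xax, tool y along down
    y=np.array(down,float); y/=np.linalg.norm(y); x=np.array(xax,float); x-=x@y*y; x/=np.linalg.norm(x)
    return Ro.from_matrix(np.stack([x,y,np.cross(x,y)],1))
def go(Rt,pt,o=None):  # turn first (TCP fixed), then shift in the turned tool axes
    o=o or get_obs(); R0=rot(o['tool_rot'])
    print('turn deg',(R0.inv()*Rt).as_rotvec(degrees=True).round(2),'then shift mm',(Rt.inv().apply(np.array(pt)-o['eef_pos'])*1000).round(1))
YP=np.radians(-9.3); PC=np.array([.4725,-.0112,0]); YR=np.radians(3.0); RC=np.array([.502,-.361,0])
RP=Ro.from_euler('z',YP); RR=Ro.from_euler('z',YR)
pol=lambda p: RP.apply(np.array(p)/1000)+PC
rack=lambda p: RR.apply(np.array(p)/1000)+RC
E
python3 - <<'E'
from h import *
o=get_obs(); print(rot(o['tool_rot']).as_matrix().round(3))
for s in(1,-1):
    n=RR.apply([0,-.2588,.9659]); go(frame(s*RR.apply([1,0,0]),-n),[.45,-.35,.3])
    go(frame(s*RP.apply([1,0,0]),[0,0,-1]),pol([0,0,200]))
W=cloud(load('top0'))
s=W[:400].reshape(-1,3); s=s[(s[:,0]<.62)&(s[:,0]>.1)&(s[:,1]>.1)&(s[:,2]>.13)]
for z in np.arange(.13,.6,.04):
    p=s[(s[:,2]>=z)&(s[:,2]<z+.04)]
    if len(p): print(round(z,2),len(p),p.min(0).round(3),p.max(0).round(3))
W=cloud(load('scene0')); s=W[140:360,175:285].reshape(-1,3); s=s[(s[:,0]<.6)&(s[:,2]>.03)]
for z in np.arange(.03,.6,.05):
    p=s[(s[:,2]>=z)&(s[:,2]<z+.05)]
    if len(p): print(round(z,2),len(p),p.min(0).round(3),p.max(0).round(3),np.median(p,0).round(3))
E
```

```text
[[ 0.269 -0.    -0.963]
 [ 0.963 -0.002  0.269]
 [-0.002 -1.    -0.   ]]
turn deg [13.07 70.93 -9.41] then shift mm [ 215.6 -329.2 -959.7]
turn deg [ 7.000e-02  8.367e+01 -7.000e-02] then shift mm [ 393.7   30.4 -605.1]
turn deg [ -10.29 -107.92  -14.28] then shift mm [-215.6 -329.2  959.7]
turn deg [-7.000e-02 -9.633e+01 -7.000e-02] then shift mm [-393.7   30.4  605.1]
0.13 57 [0.322 0.155 0.131] [0.444 0.389 0.17 ]
0.17 63 [0.322 0.155 0.17 ] [0.444 0.389 0.21 ]
0.21 72 [0.323 0.155 0.212] [0.446 0.389 0.25 ]
0.25 72 [0.322 0.149 0.25 ] [0.446 0.389 0.289]
0.29 137 [0.322 0.148 0.29 ] [0.451 0.389 0.33 ]
0.33 69 [0.324 0.149 0.33 ] [0.45  0.386 0.354]
0.37 2064 [0.308 0.141 0.38 ] [0.457 0.42  0.41 ]
0.41 272 [0.309 0.153 0.41 ] [0.444 0.406 0.45 ]
0.45 56 [0.324 0.144 0.45 ] [0.454 0.386 0.49 ]
0.49 337 [0.429 0.145 0.49 ] [0.455 0.17  0.518]
0.03 117 [0.321 0.11  0.03 ] [0.529 0.394 0.08 ] [0.328 0.386 0.042]
0.08 123 [0.321 0.109 0.081] [0.529 0.393 0.13 ] [0.327 0.386 0.106]
0.13 129 [0.32  0.153 0.13 ] [0.448 0.393 0.18 ] [0.328 0.386 0.156]
0.18 135 [0.32  0.155 0.181] [0.45  0.393 0.23 ] [0.328 0.386 0.207]
0.23 146 [0.32  0.153 0.231] [0.446 0.393 0.279] [0.328 0.385 0.257]
0.28 252 [0.32  0.149 0.28 ] [0.45  0.393 0.33 ] [0.434 0.166 0.306]
0.33 178 [0.318 0.152 0.33 ] [0.449 0.393 0.38 ] [0.332 0.384 0.35 ]
0.38 1101 [0.295 0.141 0.381] [0.469 0.425 0.43 ] [0.352 0.338 0.4  ]
0.43 156 [0.32  0.153 0.43 ] [0.448 0.393 0.48 ] [0.327 0.387 0.45 ]
0.48 57 [0.319 0.383 0.48 ] [0.335 0.393 0.503] [0.325 0.389 0.493]
```

>>> play_rows([
  [[0,-0.03,0],[0,0,0]],
  [[0,-0.03,0],[0,0,0]],
  [[0,-0.03,0],[0,0,0]],
  [[0,-0.03,0],[0,0,0]],
  [[0,-0.03,0],[0,0,0]],
  [[0,-0.03,0],[0,0,0]],
  [[0,-0.03,0],[0,0,0]],
  [[0,-0.03,0],[0,0,0]],
  [[0,-0.03,0],[0,0,0]],
  [[0,-0.03,0],[0,0,0]],
  [[0,-0.03,0],[0,0,0]],
  [[0,-0.03,0],[0,0,0]],
  [[0,0,0],[0,0,0]],
])

```text
t: 1.18
eef_pos: [0.182, 0.6504, 0.5974]
tool_rot: [0.565, -0.561, -0.43, 0.425]
contact_force: [0.3, 0.5, 1.2]
gripper_width: 1.001
```

>>> play_rows([
  [[0,0,-0.033],[0,2.8,0]],
  [[0,0,-0.033],[0,2.8,0]],
  [[0,0,-0.033],[0,2.8,0]],
  [[0,0,-0.033],[0,2.8,0]],
  [[0,0,-0.033],[0,2.8,0]],
  [[0,0,-0.033],[0,2.8,0]],
  [[0,0,-0.033],[0,2.8,0]],
  [[0,0,-0.033],[0,2.8,0]],
  [[0,0,-0.033],[0,2.8,0]],
  [[0,0,-0.033],[0,2.8,0]],
  [[0,0,-0.033],[0,2.8,0]],
  [[0,0,-0.033],[0,2.8,0]],
  [[0,0,-0.033],[0,2.8,0]],
  [[0,0,-0.033],[0,2.8,0]],
  [[0,0,-0.033],[0,2.8,0]],
  [[0,0,-0.033],[0,2.8,0]],
  [[0,0,-0.033],[0,2.8,0]],
  [[0,0,-0.033],[0,2.8,0]],
  [[0,0,-0.033],[0,2.8,0]],
  [[0,0,-0.033],[0,2.8,0]],
])

```text
t: 2.85
eef_pos: [0.652, 0.2225, 0.5901]
tool_rot: [-0.698, 0.698, 0.111, -0.113]
contact_force: [0.5, -0.6, -0.6]
gripper_width: 0.999
```

>>> play_rows([
  [[0,0,-0.033],[0,2.8,0]],
  [[0,0,-0.033],[0,2.8,0]],
  [[0,0,-0.033],[0,2.8,0]],
  [[0,0,-0.033],[0,2.8,0]],
  [[0,0,-0.033],[0,2.8,0]],
  [[0,0,-0.033],[0,2.8,0]],
  [[0,0,-0.033],[0,2.8,0]],
  [[0,0,-0.033],[0,2.8,0]],
  [[0,0,-0.033],[0,2.8,0]],
  [[0,0,-0.033],[0,2.8,0]],
  [[0,0,-0.033],[0,2.8,0]],
  [[0,0,-0.033],[0,2.8,0]],
  [[0,0,-0.033],[0,2.8,0]],
  [[0,0,-0.033],[0,2.8,0]],
  [[0,0,-0.033],[0,2.8,0]],
  [[0,0,-0.033],[0,2.8,0]],
  [[0,0,-0.033],[0,2.8,0]],
  [[0,0,0],[0,0,0]],
])

```text
t: 4.35
eef_pos: [0.6082, -0.3272, 0.5908]
tool_rot: [-0.682, 0.684, -0.184, 0.182]
contact_force: [0.1, -0.8, -0.1]
gripper_width: 1.001
```

Run:
```python
from h import *
# tube centre estimate
n=np.array([0,-.2588,.9659]); a=np.array([0,.9659,.2588])
C=rack(np.array([-56,-41,100])+56*a-5*n); print('C',C.round(4)); nw=RR.apply(n)
R=frame(RR.apply([1,0,0]),-nw); print(get_obs()['q'].round(3))
print('above'); go(R,C+.13*nw-.0187*nw)
print('grasp'); go(R,C-.0187*nw)
# tube check from cloud, rack frame
W=cloud(load('top0')); 
for nm,a0 in(('long',(418,484,278,300)),('short',(432,480,228,248))):
    s=W[a0[2]:a0[3],a0[0]:a0[1]].reshape(-1,3); s=s[(s[:,2]>.09)&(s[:,2]<.2)]; p=RR.inv().apply(s-RC)*1000
    for y in range(-50,80,10):
        q=p[(p[:,1]>=y)&(p[:,1]<y+10)]
        if len(q)>3: print(nm,y+5,len(q),'x',q[:,0].min().round(1),q[:,0].max().round(1),'ztop',np.percentile(q[:,2],90).round(1))
```

```text
C [ 0.4453 -0.3496  0.1097]
[ 0.1    0.493  0.633  0.838 -0.294  1.883  0.057]
above
turn deg [ 14.78 -32.85   4.18] then shift mm [-163.8  349.9 -137.9]
grasp
turn deg [ 14.78 -32.85   4.18] then shift mm [-163.8  479.9 -137.9]
long -45 154 x -80.4 -32.1 ztop 131.6
long -35 55 x -69.8 -41.6 ztop 112.5
long -25 57 x -69.9 -41.4 ztop 115.8
long -15 58 x -69.6 -41.4 ztop 118.0
long -5 61 x -69.4 -41.1 ztop 120.9
long 5 57 x -69.4 -40.9 ztop 122.9
long 15 63 x -69.1 -40.5 ztop 126.5
long 25 56 x -68.8 -40.6 ztop 129.0
long 35 63 x -68.7 -40.5 ztop 130.8
long 45 58 x -68.6 -40.1 ztop 133.4
long 55 64 x -69.9 -40.0 ztop 136.9
long 65 99 x -70.1 -40.1 ztop 138.4
long 75 17 x -67.7 -45.6 ztop 119.8
short -45 158 x 30.4 80.1 ztop 133.7
short -35 51 x 42.4 69.0 ztop 112.3
short -25 53 x 42.3 69.8 ztop 114.8
short -15 54 x 42.3 68.8 ztop 118.4
short -5 54 x 42.2 69.1 ztop 120.9
short 5 54 x 42.1 68.1 ztop 123.0
short 15 54 x 42.2 70.2 ztop 126.2
short 25 79 x 42.0 71.8 ztop 127.6
short 35 37 x 43.0 69.7 ztop 126.5
short 45 10 x 51.8 61.1 ztop 126.7
```

>>> play_rows([
  [[0,0,0],[2.46,-5.48,0.7]],
  [[0,0,0],[2.46,-5.48,0.7]],
  [[0,0,0],[2.46,-5.48,0.7]],
  [[0,0,0],[2.46,-5.48,0.7]],
  [[0,0,0],[2.46,-5.48,0.7]],
  [[0,0,0],[2.46,-5.48,0.7]],
  [[-0.0125,0.027,-0.0106],[0,0,0]],
  [[-0.0125,0.027,-0.0106],[0,0,0]],
  [[-0.0125,0.027,-0.0106],[0,0,0]],
  [[-0.0125,0.027,-0.0106],[0,0,0]],
  [[-0.0125,0.027,-0.0106],[0,0,0]],
  [[-0.0125,0.027,-0.0106],[0,0,0]],
  [[-0.0125,0.027,-0.0106],[0,0,0]],
  [[-0.0125,0.027,-0.0106],[0,0,0]],
  [[-0.0125,0.027,-0.0106],[0,0,0]],
  [[-0.0125,0.027,-0.0106],[0,0,0]],
  [[-0.0125,0.027,-0.0106],[0,0,0]],
  [[-0.0125,0.027,-0.0106],[0,0,0]],
  [[-0.0125,0.027,-0.0106],[0,0,0]],
  [[0,0,0],[0,0,0]],
])

```text
t: 6.02
eef_pos: [0.4436, -0.3678, 0.1869]
tool_rot: [0.784, -0.621, -0.0, -0.004]
contact_force: [-1.2, 0.2, -0.6]
gripper_width: 1.001
```

Run:
```python
from h import *
nw=RR.apply([0,-.2588,.9659]); C=np.array([.4463,-.3495,.1097])
R=frame(RR.apply([1,0,0]),-nw); print(get_obs()['q'].round(3))
go(R,C-.0187*nw); snap('top','top1')
```

```text
[ 0.787  0.452 -0.133  1.725 -0.143  1.11   0.731]
turn deg [ 1.74 -3.16  1.14] then shift mm [ 3.6 98.  -2.5]
```

View pics/top1.png

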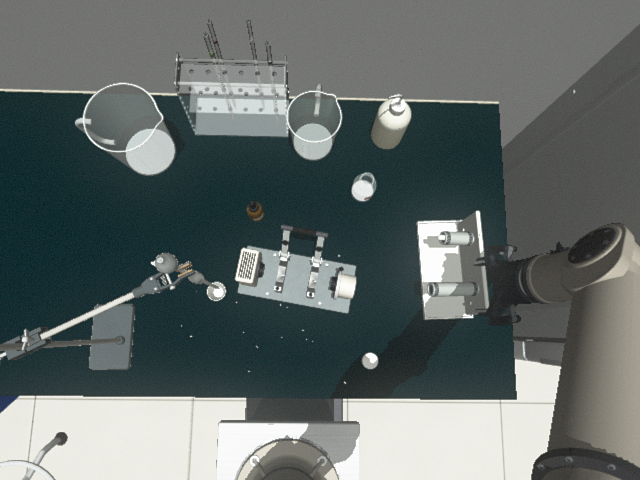

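>>> play_rows([
  [[0,0,0],[1.7,-3.2,1.1]],
  [[0.0018,0.014,-0.0012],[0,0,0]],
  [[0.0018,0.014,-0.0013],[0,0,0]],
  [[0,0.014,0],[0,0,0]],
  [[0,0.014,0],[0,0,0]],
  [[0,0.014,0],[0,0,0]],
  [[0,0.014,0],[0,0,0]],
  [[0,0.014,0],[0,0,0]],
  [[0,0,0],[0,0,0]],
  [[0,0,0],[0,0,0]],
])

```text
t: 6.9
eef_pos: [0.4545, -0.3459, 0.0988]
tool_rot: [0.791, -0.611, -0.022, 0.019]
contact_force: [-0.7, 0.3, 0.2]
gripper_width: 1.002
```

Run:
```python
from h import *
nw=RR.apply([0,-.2588,.9659]); C=np.array([.4463,-.3495,.1097])
R=frame(RR.apply([1,0,0]),-nw)
go(R,C-.0187*nw)
```

```text
turn deg [0.43 0.44 0.6 ] then shift mm [-8.3  7.4 -0.2]
```

>>> play_rows([
  [[-0.004,0.0035,0],[0.4,0.4,0.6]],
  [[-0.0043,0.0035,0],[0,0,0]],
  [[0,0,0],[0,0,0]],
  [[0,0,0],[0,0,0]],
])

```text
t: 7.23
eef_pos: [0.4442, -0.3452, 0.091]
tool_rot: [0.793, -0.609, -0.015, 0.021]
contact_force: [0.6, -0.1, -0.2]
gripper_width: 1.003
```

Run:
```python
from h import *
nw=RR.apply([0,-.2588,.9659]); C=np.array([.4463,-.3495,.1097])
R=frame(RR.apply([1,0,0]),-nw)
go(R,C-.0187*nw)
c=snap('scene','scene1'); cv2.imwrite('pics/s1c.png',cv2.resize(c['color'][150:330,340:580,::-1],(800,600),interpolation=cv2.INTER_CUBIC))
```

```text
turn deg [ 0.03 -0.09 -0.05] then shift mm [ 1.9 -0.5  0.6]
```

View pics/s1c.png

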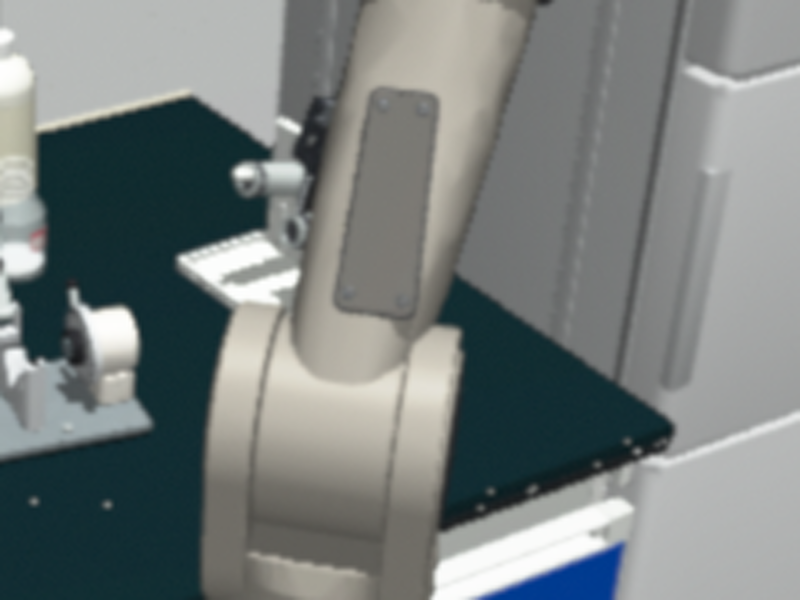

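>>> play_rows([
  [[0.0019,0,0.0006],[0,0,0]],
  [[0,0,0],[0,0,0]],
  [[0,0,0],[0,0,0]],
  [[0,0,0],[0,0,0]],
  [[0,0,0],[0,0,0]],
  [[0,0,0],[0,0,0]],
  [[0,0,0],[0,0,0]],
  [[0,0,0],[0,0,0]],
  [[0,0,0],[0,0,0]],
  [[0,0,0],[0,0,0]],
  [[0,0,0],[0,0,0]],
], gripper=0.02, grip_force=60)

```text
t: 8.2
eef_pos: [0.4466, -0.3444, 0.0911]
tool_rot: [0.793, -0.609, -0.015, 0.021]
contact_force: [0.8, -0.8, 3.3]
gripper_width: 0.332
```

>>> play_rows([
  [[0,-0.0022,0],[0,0,0]],
  [[0,-0.0023,0],[0,0,0]],
  [[0,0,0.004],[0,0,0]],
  [[0,0,0.006],[0,0,0]],
  [[0,0,0.01],[0,0,0]],
  [[0,0,0.01],[0,0,0]],
  [[0,0,0],[0,0,0]],
])

```text
t: 8.78
eef_pos: [0.4453, -0.3132, 0.1036]
tool_rot: [0.794, -0.608, -0.016, 0.022]
contact_force: [0.7, 0.0, -2.2]
gripper_width: 0.335
```

>>> play_rows([
  [[0,0,0.01],[0,0,0]],
  [[0,0,0.01],[0,0,0]],
  [[0,0,0.01],[0,0,0]],
  [[0,0,0.01],[0,0,0]],
  [[0,0,0.01],[0,0,0]],
  [[0,0,0.01],[0,0,0]],
  [[0,0,0.01],[0,0,0]],
  [[0,0,0.01],[0,0,0]],
  [[0,0,0],[0,0,0]],
])

```text
t: 9.53
eef_pos: [0.4412, -0.2367, 0.1243]
tool_rot: [0.793, -0.608, -0.016, 0.022]
contact_force: [0.1, 1.2, -1.3]
gripper_width: 0.335
```

Run:
```python
from h import *
print(get_obs()['contact_force'],get_obs()['eef_pos']); c=snap('top','top2')
cv2.imwrite('pics/t2c.png',cv2.resize(c['color'][200:340,360:546,::-1],(800,600),interpolation=cv2.INTER_CUBIC))
```

```text
[ 0.14397768  1.16705965 -1.29472381] [ 0.44119944 -0.23670209  0.12432017]
```

View pics/t2c.png

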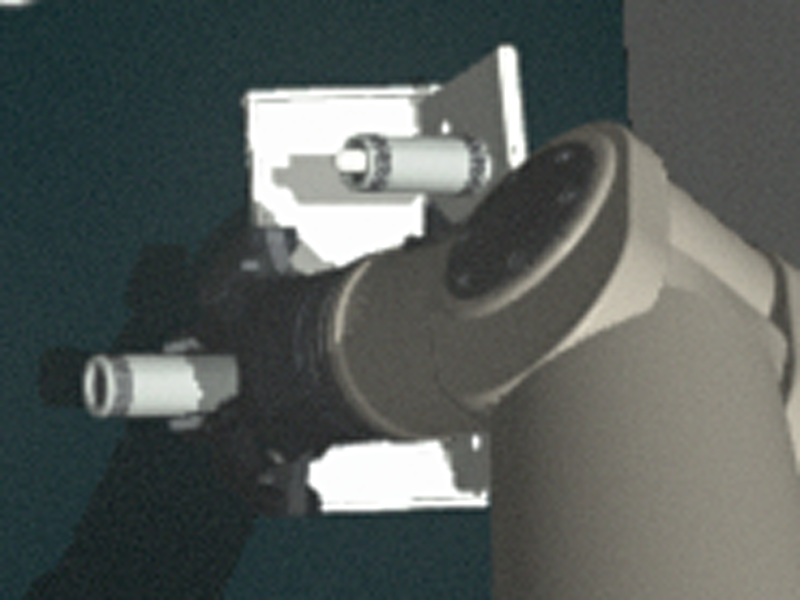

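>>> play_rows([
  [[0,-0.0169,0.0045],[0,0,0]],
  [[0,-0.0169,0.0045],[0,0,0]],
  [[0,-0.0169,0.0045],[0,0,0]],
  [[0,-0.0169,0.0045],[0,0,0]],
  [[0,-0.0169,0.0045],[0,0,0]],
  [[0,0,0],[0,0,0]],
])

```text
t: 10.08
eef_pos: [0.4428, -0.241, 0.2142]
tool_rot: [0.792, -0.61, -0.017, 0.019]
contact_force: [1.3, -0.7, -1.1]
gripper_width: 0.332
```

Run:
```python
from h import *
W=cloud(load('top2')); s=W[275:305,378:420].reshape(-1,3)
R=rot([0.793,-0.608,-0.016,0.022]).as_matrix(); p=(s-np.array([.4412,-.2367,.1243]))@R*1000
p=p[(abs(p[:,0])<20)&(p[:,1]<5)&(p[:,1]>-45)]
print('z end',np.percentile(p[:,2],[50,90,97,100]).round(1),'y',np.percentile(p[:,1],[1,5,50,95]).round(1),'x',p[:,0].min().round(1),p[:,0].max().round(1))
for z in range(0,60,8):
    q=p[(p[:,2]>=z)&(p[:,2]<z+8)]
    if len(q)>2: print(z+4,q[:,0].min().round(1),q[:,0].max().round(1),q[:,1].min().round(1))
o=get_obs(); print(o['eef_pos'],o['contact_force'])
go(frame(RP.apply([1,0,0]),[0,0,-1]),pol([0,0,62+90-18.7]))
```

```text
z end [25.  54.  56.4 57.8] y [-37.9 -36.  -30.8 -11.1] x -19.9 19.9
4 -15.9 14.6 -38.1
12 -19.9 19.9 -44.5
20 -14.8 12.0 -36.6
28 -14.5 12.1 -36.9
36 -14.5 12.2 -37.2
44 -15.7 12.3 -37.8
52 -16.0 13.5 -36.1
60 -14.1 12.7 -35.3
[ 0.44282567 -0.24095261  0.21416935] [ 1.25598584 -0.72689672 -1.07176397]
turn deg [-14.76  12.15  -1.37] then shift mm [ -7.8  80.9 231.5]
```

>>> play_rows([
  [[0,0,0],[-3.7,3.04,-0.34]],
  [[0,0,0],[-3.7,3.04,-0.34]],
  [[0,0,0],[-3.7,3.04,-0.34]],
  [[0,0,0],[-3.7,3.04,-0.34]],
  [[-0.0007,0,0.023],[0,0,0]],
  [[-0.0007,0,0.023],[0,0,0]],
  [[-0.0007,0,0.023],[0,0,0]],
  [[-0.0007,0,0.023],[0,0,0]],
  [[-0.0007,0,0.023],[0,0,0]],
  [[-0.0007,0,0.023],[0,0,0]],
  [[-0.0007,0,0.023],[0,0,0]],
  [[-0.0007,0,0.023],[0,0,0]],
  [[-0.0007,0,0.023],[0,0,0]],
  [[-0.0007,0,0.023],[0,0,0]],
  [[0,0,0],[0,0,0]],
])

```text
t: 11.33
eef_pos: [0.4715, -0.0065, 0.211]
tool_rot: [0.707, -0.703, 0.057, -0.053]
contact_force: [0.1, 0.6, -0.9]
gripper_width: 0.333
```

Run:
```python
from h import *
# refine polarimeter pose from first top image: base-top outline
c=load('top0'); W=cloud(c)
m=np.zeros((480,640),np.uint8); m[235:320,225:365]=((W[235:320,225:365,2]>.008)&(W[235:320,225:365,2]<.021))*255
# ray onto plane z=.014 for edge pixels
K,R,t=c['intrinsics'],c['R'],c['t']; o=-R.T@t
def plane(u,v,z):
    d=np.stack([(u-K[0,2])/K[0,0],(v-K[1,2])/K[1,1],np.ones_like(u)],-1)@R; return o+d*((z-o[2])/d[:,2])[:,None]
cs,_=cv2.findContours(m,cv2.RETR_EXTERNAL,cv2.CHAIN_APPROX_NONE); k=max(cs,key=cv2.contourArea)[:,0].astype(float)
P=plane(k[:,0],k[:,1],.014); L=RP.inv().apply(P-PC)*1000
for nm,s in(('front',(abs(L[:,0]+57.5)<5)&(abs(L[:,1])<115)),('right',(abs(L[:,1]+132)<5)&(abs(L[:,0])<45)),('left',(abs(L[:,1]-132)<5)&(abs(L[:,0])<45)),('back',(abs(L[:,0]-57.5)<5)&(abs(L[:,1])<115)&(abs(abs(L[:,1])-37)>18))):
    q=L[s]; i=0 if nm in('front','back') else 1
    f=np.polyfit(q[:,1-i],q[:,i],1); print(nm,len(q),'mean',q[:,i].mean().round(2),'slope deg',np.degrees(f[0]).round(2))
ob=get_obs(); print(ob['eef_pos'],ob['q'].round(2)); go(frame(RP.apply([1,0,0]),[0,0,-1]),pol([1,-2,40]))
snap('scene','scene2')
```

```text
front 98 mean -56.71 slope deg 0.4
right 17 mean -130.09 slope deg -0.11
left 6 mean 130.07 slope deg -4.8
back 67 mean 55.69 slope deg 0.3
[ 0.47151788 -0.00650071  0.21102656] [ 0.17  0.19 -0.32  2.03  0.07  0.94 -0.34]
turn deg [-0.23  0.4  -0.33] then shift mm [  2.7 171.   -6.5]
```

View pics/scene2.png

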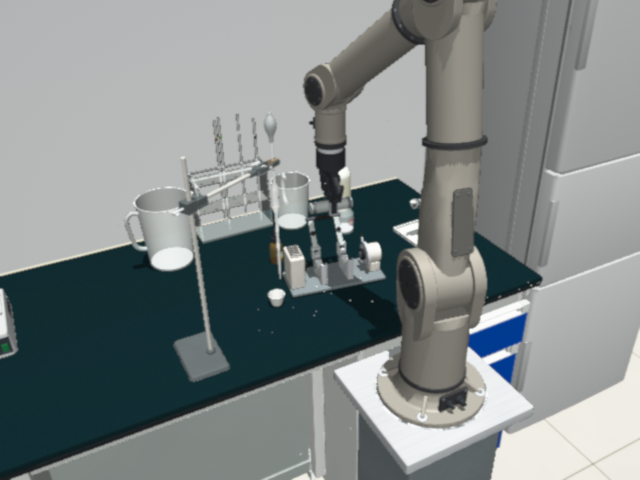

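>>> play_rows([
  [[0.0011,0,-0.003],[-0.23,0.7,-0.33]],
  [[0.0011,0,-0.0035],[0,0,0]],
  [[0,0.0195,0],[0,0,0]],
  [[0,0.0195,0],[0,0,0]],
  [[0,0.0195,0],[0,0,0]],
  [[0,0.0195,0],[0,0,0]],
  [[0,0.0195,0],[0,0,0]],
  [[0,0.0195,0],[0,0,0]],
  [[0,0.0195,0],[0,0,0]],
  [[0,0.012,0],[0,0,0]],
  [[0,0,0],[0,0,0]],
  [[0,0,0],[0,0,0]],
])

```text
t: 12.38
eef_pos: [0.4717, -0.0197, 0.0626]
tool_rot: [-0.703, 0.705, -0.062, 0.061]
contact_force: [-0.5, 0.7, -1.5]
gripper_width: 0.336
```

```bash
sed -i 's/YP=np.radians(-9.3); PC=np.array(\[.4725/YP=np.radians(-9.6); PC=np.array([.4720/' h.py
python3 - <<'E'
from h import *
ob=get_obs(); print(ob['eef_pos'],ob['contact_force']); go(frame(RP.apply([1,0,0]),[0,0,-1]),pol([1,-2,40]))
for n in('top','scene'):
    c=snap(n,n+'3')
a=load('top3')['color'][225:325,230:360,::-1]; b=load('scene3')['color'][180:300,260:400,::-1]
cv2.imwrite('pics/pair3.png',np.hstack([cv2.resize(a,(400,400)),cv2.resize(b,(400,400))]))
E
```

```text
[ 0.47171727 -0.01967536  0.06262632] [-0.51803569  0.72358811 -1.50618023]
turn deg [ 0.18 -0.45 -0.07] then shift mm [-0.1 22.6  6.4]
```

View pics/pair3.png

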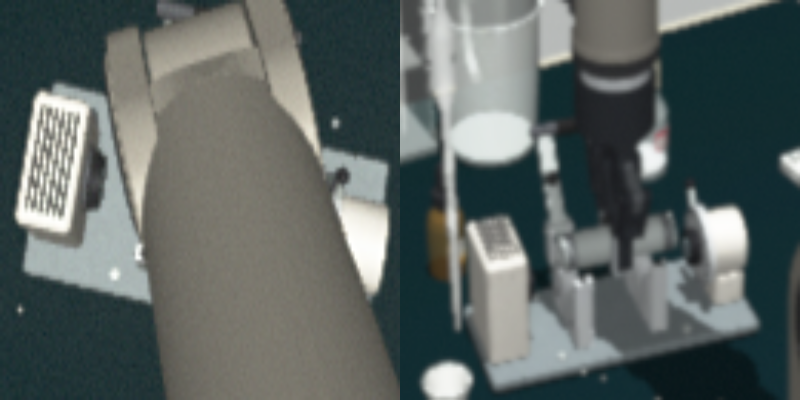

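>>> play_rows([
  [[0,0,0.0032],[0.18,-0.45,0]],
  [[0,0,0.0032],[0,0,0]],
  [[0,0.005,0],[0,0,0]],
  [[0,0.005,0],[0,0,0]],
  [[0,0.004,0],[0,0,0]],
  [[0,0.003,0],[0,0,0]],
  [[0,0,0],[0,0,0]],
])

```text
t: 13.07
eef_pos: [0.4726, -0.0121, 0.0452]
tool_rot: [0.705, -0.705, 0.059, -0.058]
contact_force: [0.1, -0.3, -1.5]
gripper_width: 0.332
```

Run:
```python
from h import *
ob=get_obs(); print(ob['eef_pos'],ob['contact_force'],ob['torque']); go(frame(RP.apply([1,0,0]),[0,0,-1]),pol([1,-2,40]))
```

```text
[ 0.47259845 -0.01212737  0.04515004] [ 0.06919007 -0.32279978 -1.47912989] [ 0.01740225 -0.00619588 -0.01316609]
turn deg [-0.02  0.11 -0.07] then shift mm [ 0.3  5.2 -1.2]
```

>>> play_rows([
  [[0,0.0015,-0.001],[0,0,0]],
  [[0,0.0015,0],[0,0,0]],
  [[0,0.001,0],[0,0,0]],
  [[0,0,0],[0,0,0]],
])

```text
t: 13.4
eef_pos: [0.4731, -0.0132, 0.0423]
tool_rot: [0.705, -0.705, 0.059, -0.059]
contact_force: [-1.8, -0.8, 3.0]
gripper_width: 0.331
```

>>> play_rows([
  [[-0.0007,0.0005,0],[0,0,0]],
  [[0,0.001,0],[0,0,0]],
  [[0,0,0],[0,0,0]],
])

```text
t: 13.65
eef_pos: [0.4732, -0.0132, 0.0422]
tool_rot: [-0.705, 0.705, -0.058, 0.059]
contact_force: [-5.9, -1.5, 21.0]
gripper_width: 0.332
```

>>> play_rows([
  [[-0.001,-0.001,0],[0,0,0]],
  [[0,0,0],[0,0,0]],
  [[0,0,0],[0,0,0]],
])

```text
t: 13.9
eef_pos: [0.4731, -0.0129, 0.0423]
tool_rot: [0.705, -0.704, 0.057, -0.06]
contact_force: [1.6, -1.2, 7.2]
gripper_width: 0.333
```

Seated in the Vs; release partway, gently.

>>> play_rows([
  [[0,0,0],[0,0,0]],
  [[0,0,0],[0,0,0]],
  [[0,0,0],[0,0,0]],
  [[0,0,0],[0,0,0]],
  [[0,0,0],[0,0,0]],
  [[0,0,0],[0,0,0]],
], gripper=0.06)

```text
t: 14.4
eef_pos: [0.4712, -0.0127, 0.0413]
tool_rot: [0.705, -0.704, 0.059, -0.058]
contact_force: [0.1, 0.5, 0.0]
gripper_width: 0.702
```

>>> play_rows([
  [[0,-0.01,0],[0,0,0]],
  [[0,-0.02,0],[0,0,0]],
  [[0,-0.025,0],[0,0,0]],
  [[0,-0.025,0],[0,0,0]],
  [[0,-0.025,0],[0,0,0]],
  [[0,-0.025,0],[0,0,0]],
  [[0,-0.025,0],[0,0,0]],
  [[0,-0.025,0],[0,0,0]],
  [[0,-0.01,0],[0,0,0]],
  [[0,0,0],[0,0,0]],
])

```text
t: 15.23
eef_pos: [0.4729, -0.0127, 0.2344]
tool_rot: [0.705, -0.704, 0.056, -0.061]
contact_force: [0.7, 0.5, 0.3]
gripper_width: 0.702
```

Run:
```python
from h import *
W0=cloud(load('top0')); s=W0[222:244,275:330].reshape(-1,3); L=RP.inv().apply(s-PC)*1000
L=L[(L[:,2]>100)]; print('bar',len(L),L.mean(0).round(1),'x by |y|<25:',np.percentile(L[abs(L[:,1])<25],[5,50,95],axis=0).round(1).tolist())
d=L-[42,0,80]; b=L[np.hypot(d[:,0],d[:,2])>72]; print('y rng',b[:,1].min(),b[:,1].max(),'med',np.median(b,0).round(1), 'ang',np.median(np.pi-np.arctan2(b[:,2]-80,b[:,0]-42)).round(3))
c=snap('scene','scene4'); snap('top','top4')
W=cloud(c); s=W[180:300,260:400].reshape(-1,3); L=RP.inv().apply(s-PC)*1000
T=L[(abs(L[:,1])<60)&(abs(L[:,0])<16)&(L[:,2]>56)&(L[:,2]<82)]
print('tube',len(T),T.min(0).round(1),T.max(0).round(1)); 
for y in range(-60,60,15):
    q=T[(T[:,1]>=y)&(T[:,1]<y+15)]
    if len(q)>2: print(y+7,len(q),'x',q[:,0].min().round(1),q[:,0].max().round(1),'ztop',q[:,2].max().round(1))
B=L[(L[:,0]>55)&(L[:,0]<110)&(abs(L[:,1])<55)&(L[:,2]>125)&(L[:,2]<175)]; print('bar scene',len(B),np.median(B,0).round(1) if len(B) else '',np.percentile(B,[5,95],axis=0).round(1) if len(B) else '')
cv2.imwrite('pics/s4.png',cv2.resize(c['color'][190:300,270:400,::-1],(709,600),interpolation=cv2.INTER_CUBIC))
go(frame(RP.apply([1,0,0]),[0,0,-1]),pol([120,0,205]))
```

```text
bar 399 [ 83.6   4.2 144.6] x by |y|<25: [[83.2, -22.1, 147.4], [87.8, 0.2, 152.0], [94.2, 22.5, 155.2]]
y rng -49.56972174146563 49.31868198076388 med [ 87.6   0.2 151.4] ang 2.139
tube 364 [-15.5 -57.1  56.1] [15.7 56.1 81.4]
-53 27 x -15.3 11.2 ztop 80.5
-38 38 x -14.1 10.7 ztop 79.8
-23 56 x -14.9 13.1 ztop 79.5
-8 53 x -15.1 13.4 ztop 80.6
7 54 x -14.7 7.9 ztop 81.4
22 48 x -14.9 13.3 ztop 80.3
37 36 x -14.9 10.2 ztop 81.2
52 52 x -15.5 15.7 ztop 80.1
bar scene 249 [ 8.470e+01 -1.000e-01  1.478e+02] [[ 72.5 -42.6 127.6]
 [ 93.7  43.5 155.9]]
turn deg [-0.03  0.11  0.01] then shift mm [120.7  26.2   1.9]
```

View pics/s4.png

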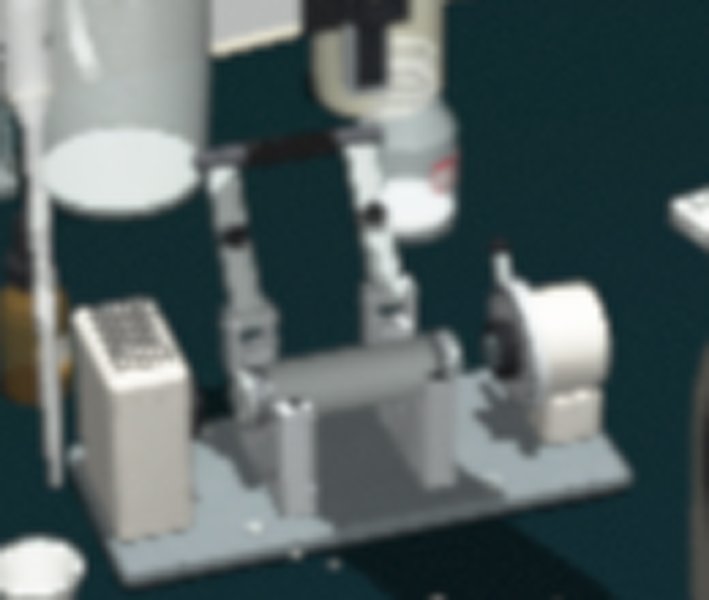

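>>> play_rows([
  [[0.02,0,0.0003],[0,0,0]],
  [[0.02,0,0.0003],[0,0,0]],
  [[0.021,0,0.0003],[0,0,0]],
  [[0.021,0,0.0003],[0,0,0]],
  [[0.021,0,0.0003],[0,0,0]],
  [[0.021,0,0.0003],[0,0,0]],
  [[0,0,0],[0,0,0]],
  [[0,0.02,0],[0,0,0]],
  [[0,0.02,0],[0,0,0]],
  [[0,0.02,0],[0,0,0]],
  [[0,0.02,0],[0,0,0]],
  [[0,0.02,0],[0,0,0]],
  [[0,0,0],[0,0,0]],
], gripper=0.0, grip_force=60)

```text
t: 16.42
eef_pos: [0.5895, -0.0314, 0.1259]
tool_rot: [-0.705, 0.705, -0.062, 0.055]
contact_force: [-1.1, -0.1, 0.2]
gripper_width: 0.0
```

Run:
```python
from h import *
o=get_obs(); print(o['eef_pos'],o['contact_force'],o['gripper_width'],(RP.inv().apply(o['eef_pos']-PC)*1000).round(1),o['q'].round(2))
```

```text
[ 0.58945132 -0.03143661  0.12594914] [-1.05799116 -0.10875821  0.15863216] 0.00047070694201784344 [119.2  -0.4 125.9] [ 0.16  0.48 -0.27  1.83  0.16  0.86 -0.36]
```

>>> play_rows([
  [[-0.007,0,0],[0,0,0]],
  [[-0.007,-0.002,0],[0,0,0]],
  [[-0.007,-0.003,0],[0,0,0]],
  [[-0.007,-0.004,0],[0,0,0]],
  [[-0.007,-0.004,0],[0,0,0]],
  [[-0.007,-0.003,0],[0,0,0]],
  [[-0.007,-0.002,0],[0,0,0]],
  [[-0.007,-0.001,0],[0,0,0]],
  [[0,0,0],[0,0,0]],
])

```text
t: 17.17
eef_pos: [0.5399, -0.0221, 0.1534]
tool_rot: [0.705, -0.704, 0.056, -0.061]
contact_force: [2.0, -0.4, 3.3]
gripper_width: 0.002
```

>>> play_rows([
  [[-0.007,0.002,0],[0,0,0]],
  [[-0.007,0.002,0],[0,0,0]],
  [[-0.007,0.002,0],[0,0,0]],
  [[-0.007,0.002,0],[0,0,0]],
  [[-0.007,0.003,0],[0,0,0]],
  [[-0.007,0.003,0],[0,0,0]],
  [[-0.007,0.004,0],[0,0,0]],
  [[0,0,0],[0,0,0]],
])

```text
t: 17.83
eef_pos: [0.4901, -0.0136, 0.1331]
tool_rot: [0.705, -0.704, 0.058, -0.059]
contact_force: [3.1, 1.2, 1.8]
gripper_width: 0.001
```

Run:
```python
from h import *
o=get_obs(); print(o['contact_force'],(RP.inv().apply(o['eef_pos']-PC)*1000).round(1))
c=snap('scene','scene5'); W=cloud(c); s=W[170:300,260:400].reshape(-1,3); L=RP.inv().apply(s-PC)*1000
m=(abs(L[:,1])<52)&(abs(L[:,1])>20)&(np.hypot(L[:,0]-42,L[:,2]-80)>70)&(np.hypot(L[:,0]-42,L[:,2]-80)<95)&(L[:,2]>85)&(L[:,0]<60)
B=L[m]; print(len(B),np.median(B,0).round(1),np.median(np.pi-np.arctan2(B[:,2]-80,B[:,0]-42)))
cv2.imwrite('pics/s5.png',cv2.resize(c['color'][170:300,260:400,::-1],(646,600),interpolation=cv2.INTER_CUBIC))
```

```text
[3.10202468 1.15004891 1.78183959] [ 18.2   0.6 133.1]
103 [ -4.1  21.5 152.1] 0.9929654096633906
```

View pics/s5.png

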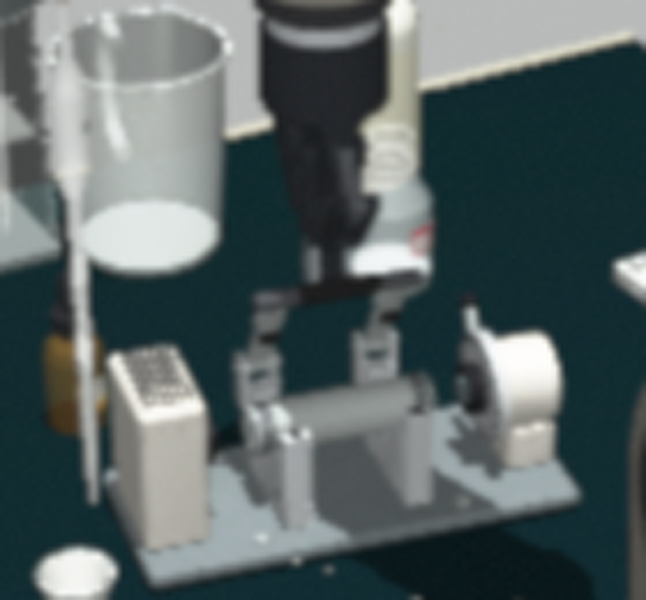

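>>> play_rows([
  [[-0.007,0.003,0],[0,0,0]],
  [[-0.007,0.004,0],[0,0,0]],
  [[-0.007,0.005,0],[0,0,0]],
  [[0,0,0],[0,0,0]],
  [[0.003,-0.003,0],[0,0,0]],
  [[0.003,-0.015,0],[0,0,0]],
  [[0,-0.02,0],[0,0,0]],
  [[0,-0.02,0],[0,0,0]],
  [[-0.007,0,0],[0,0,0]],
  [[-0.01,0,0],[0,0,0]],
  [[-0.01,0,0],[0,0,0]],
  [[0,0,0],[0,0,0]],
])

```text
t: 18.88
eef_pos: [0.445, -0.0072, 0.177]
tool_rot: [-0.705, 0.705, -0.06, 0.057]
contact_force: [0.4, -0.2, -0.8]
gripper_width: -0.006
```

Run:
```python
from h import *
o=get_obs(); print(o['contact_force'],(RP.inv().apply(o['eef_pos']-PC)*1000).round(1))
c=snap('scene','scene6'); W=cloud(c); s=W[170:300,260:400].reshape(-1,3); L=RP.inv().apply(s-PC)*1000
m=(abs(L[:,1])<52)&(abs(L[:,1])>20)&(np.hypot(L[:,0]-42,L[:,2]-80)>70)&(np.hypot(L[:,0]-42,L[:,2]-80)<95)&(L[:,2]>85)&(L[:,0]<60)
B=L[m]; print(len(B),np.median(B,0).round(1),np.median(np.pi-np.arctan2(B[:,2]-80,B[:,0]-42)))
```

```text
[ 0.38367734 -0.20147015 -0.84974032] [-27.3  -0.6 177. ]
93 [-20.5  22.8 137.1] 0.7440750039407282
```

>>> play_rows([
  [[0,0.015,0],[0,0,0]],
  [[0,0.015,0],[0,0,0]],
  [[-0.001,0.008,0],[0,0,0]],
  [[-0.002,0.008,0],[0,0,0]],
  [[-0.002,0.008,0],[0,0,0]],
  [[-0.002,0.008,0],[0,0,0]],
  [[-0.002,0.008,0],[0,0,0]],
  [[-0.001,0.006,0],[0,0,0]],
  [[0,0,0],[0,0,0]],
])

```text
t: 19.68
eef_pos: [0.4376, -0.0054, 0.1013]
tool_rot: [0.705, -0.705, 0.059, -0.057]
contact_force: [-0.3, 0.3, 0.1]
gripper_width: 0.002
```

Run:
```python
from h import *
o=get_obs(); print(o['contact_force'],(RP.inv().apply(o['eef_pos']-PC)*1000).round(1))
c=snap('scene','scene7'); W=cloud(c); s=W[170:300,260:400].reshape(-1,3); L=RP.inv().apply(s-PC)*1000
m=(abs(L[:,1])<52)&(abs(L[:,1])>20)&(np.hypot(L[:,0]-42,L[:,2]-80)>70)&(np.hypot(L[:,0]-42,L[:,2]-80)<95)&(L[:,2]>78)&(L[:,0]<60)
B=L[m]; print(len(B),np.median(B,0).round(1),np.median(np.pi-np.arctan2(B[:,2]-80,B[:,0]-42)))
```

```text
[-0.326491    0.32102592  0.05414542] [-3.490e+01 -1.000e-01  1.013e+02]
114 [-38.3  21.5  97.1] 0.22339924944918566
```

>>> play_rows([
  [[-0.001,0.004,0],[0,0,0]],
  [[-0.001,0.003,0],[0,0,0]],
  [[-0.001,0.003,0],[0,0,0]],
  [[0,0.002,0],[0,0,0]],
  [[0,0,0],[0,0,0]],
])

```text
t: 20.15
eef_pos: [0.4371, -0.0051, 0.0906]
tool_rot: [0.705, -0.704, 0.058, -0.059]
contact_force: [0.8, -0.3, 2.2]
gripper_width: -0.003
```

>>> play_rows([
  [[0,0.0015,0],[0,0,0]],
  [[0,0.0015,0],[0,0,0]],
  [[0,0.001,0],[0,0,0]],
  [[0,0,0],[0,0,0]],
  [[0,0,0],[0,0,0]],
])

```text
t: 20.57
eef_pos: [0.4368, -0.005, 0.0872]
tool_rot: [0.705, -0.704, 0.058, -0.059]
contact_force: [-1.6, -0.5, 11.9]
gripper_width: -0.003
```

>>> play_rows([
  [[0,0.001,0],[0,0,0]],
  [[0,0.0007,0],[0,0,0]],
  [[0,0,0],[0,0,0]],
  [[0,0,0],[0,0,0]],
])

```text
t: 20.9
eef_pos: [0.4369, -0.005, 0.0868]
tool_rot: [-0.705, 0.705, -0.058, 0.059]
contact_force: [-7.1, -0.8, 31.1]
gripper_width: 0.003
```

>>> play_rows([
  [[0,-0.002,0],[0,0,0]],
  [[0,-0.005,0],[0,0,0]],
  [[0,-0.015,0],[0,0,0]],
  [[0,-0.02,0],[0,0,0]],
  [[0,-0.025,0],[0,0,0]],
  [[0,-0.025,0],[0,0,0]],
  [[0,-0.025,0],[0,0,0]],
  [[0,-0.025,0],[0,0,0]],
  [[0,-0.01,0],[0,0,0]],
  [[0,0,0],[0,0,0]],
])

```text
t: 21.73
eef_pos: [0.4374, -0.0051, 0.2387]
tool_rot: [0.705, -0.704, 0.057, -0.06]
contact_force: [0.6, 0.4, -0.4]
gripper_width: -0.001
```

Run:
```python
from h import *
o=get_obs(); print(o['t'],o['contact_force'],(RP.inv().apply(o['eef_pos']-PC)*1000).round(1))
c=snap('scene','scene8'); W=cloud(c); s=W[170:300,260:400].reshape(-1,3); L=RP.inv().apply(s-PC)*1000
m=(abs(L[:,1])<52)&(abs(L[:,0]+40)<12)&(L[:,2]>60)&(L[:,2]<110)&(abs(abs(L[:,1])-37)>9)
B=L[m]; print('bar',len(B),np.median(B,0).round(1),'ztop',np.percentile(B[:,2],95).round(1))
T=L[(abs(L[:,1])<62)&(abs(L[:,0])<16)&(L[:,2]>50)&(L[:,2]<84)]; print('tube y',T[:,1].min(),T[:,1].max())
for y in(-53,-20,0,20,53):
    q=T[abs(T[:,1]-y)<6]; print(y,len(q),q[:,0].min().round(1),q[:,2].max().round(1))
cv2.imwrite('pics/s8.png',cv2.resize(c['color'][170:300,260:400,::-1],(646,600),interpolation=cv2.INTER_CUBIC))
```

```text
21.7333 [ 0.60364734  0.44684105 -0.35771272] [-35.1   0.3 238.7]
bar 112 [-40.5   1.8  85.3] ztop 90.0
tube y -56.1915664650535 55.550423758436736
-53 14 -8.1 78.4
-20 26 -12.9 79.1
0 28 -14.5 82.5
20 25 -9.2 81.9
53 50 -15.8 79.6
```

View pics/s8.png

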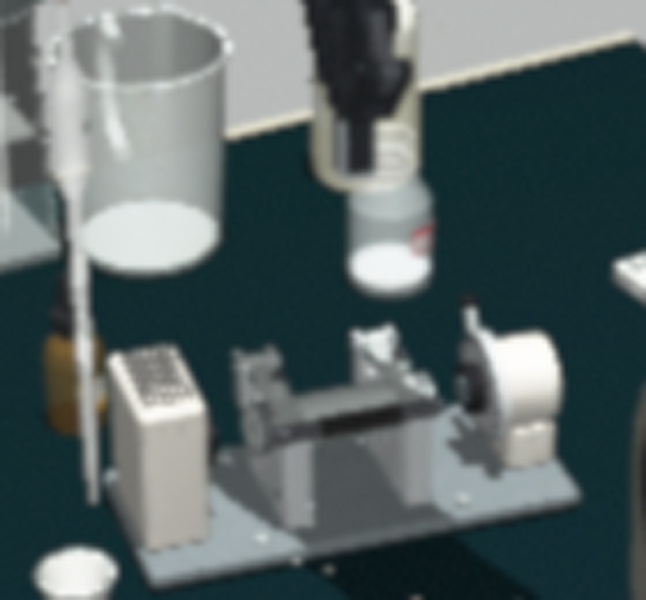

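```bash
python3 -c "
from station import *
print(hand_in())"
```

```text
the job is handed in; nothing more can be done
None
```

The long tube is in both V supports, let go of, and the clamp is fully down on it. I handed the job in at about 22 s of the 58 s limit. No verdict was reported.

**What I did**
- I drew the long tube up its peg by about 110 mm, then lifted it to about 0.24 m.
- I lowered it into the V supports until the wrist force rose to about 20 N, backed off and released it.
- I pushed the clamp bar over from behind with closed fingers. I then pressed it from above until it met a hard stop at 31 N, with the fingertips at z = 86.8 mm. That matches a bar centre of about 81 mm, which is fully down.

**Last checks**
- **Tube position:** the tube spans y = -56 to +56 mm in the polarimeter frame, so it is centred. It is level to about 2 mm, judged from its end bands.
- **Heights:** camera depths read about 3 mm high on both the tube and the bar. I took this as camera bias, because it agrees with the fingertip reading at the stop.
- **Arm:** it is clear, about 150 mm above the bar, with no contact force.
- **Bystanders:** the crucible, dropper bottle and bottle stand undisturbed in the last view. In the only picture taken after the long tube was pulled off, the short tube was still on its peg.

**Not checked**
- The pads' force on the tube could not be measured directly. I infer that both pads press only from the bar being fully down.

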